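# Load the test cartridges into their docks

## Robot

A 6-joint arm with a two-finger parallel gripper is mounted at the origin on the work surface. World frame = base frame: x ahead of the robot, y to its left, z up, the work surface at z = 0. Lengths are in m, angles in degrees, forces in N, time in s.
With the tool pointing down it reaches from about 0.4 to 0.825 m from the base axis. Payload 7 kg.
Tool frame: the origin (TCP) lies at the very end of the fingers, on their centre line; the grasp point (between the pads) lies 19 mm behind it (ctrl.pinch_z is the distance from the TCP to the grasp point, in m); z points along the fingers, x is the direction in which the jaws open and shut, and the axes are right-handed (so a half turn about z gives the same grasp; the last joint's range is limited). The gripper opens to 88 mm and grips with 3 to 60 N. Pads are 19 mm wide; open, the fingers measure 130 mm over their backs; the gripper's body (78 mm by 193 mm) begins 47 mm behind the grasp point.
Start: joints at [80.678, 20.546, 0.682, 0, -70.136, -16.507], TCP at [0.294, 0.608, 0.227] pointing down, gripper open.
Joint ranges: [-176.03, 176.03], [-82.01, 121.73], [-58.28, 71.71], [-173.87, 95.51], [-174.79, -0.11], [-173.66, 173.66]. Speed limits (degrees/s): [136.94, 136.94, 172.46, 180, 180, 180].

## Interface

Orientations are given as [roll, pitch, yaw] about the fixed x, y, z axes, in that order (R = Rz(yaw) Ry(pitch) Rx(roll)).
In Python, from plant import ctrl gives the robot as it stands.
- The arm moves only by the tool carry_out, never from a script. Its argument "increments" is a list of rows, each a list of 7 numbers: the turn, a rotation vector about the world's x, y, z in degrees, then the shift along the world's x, y, z in mm, then the closure, from 0 (fully open) to 1 (shut). In form: [[ax, ay, az, dx, dy, dz, grip], ...]. A call has 1 to 20 rows; each row is the pose to reach, as a shift and turn from the pose commanded when the call began; what a row does not reach only later rows make up. A row lasts 1/8 s, in which the tool goes at most 62.5 mm and 10.7 degrees, less where a joint would pass 70% of its speed; a pose out of reach is approached as far as the arm can. A call with a gripper value outside its range is refused whole. The fingers move at their own pace and stop on an object; the grip force is fixed at half the most. Time passes only in rows, so rows that repeat a pose let the fingers close. It gives the time, the measured TCP pose, the force and the opening at its end, in the units of the state.
- ctrl.get_obs(): the state, without advancing time (a new reading comes with each control period).
- ctrl.snapshot(name): name is "scene" or "top" or "wrist"; returns a dict with "pixels" (480x640x3 uint8, blue, green, red), "intrinsics" (3x3 intrinsics, pixels), "dist" ([k1, k2, p1, p2, k3] as OpenCV has them; the pictures are not rectified), "rvec" (rotation vector, rad) and "tvec" (3), from world to camera coordinates, as OpenCV has them; the wrist camera has in their place "hand_eye" (4x4, takes a point from camera to tool coordinates, whose origin is the TCP and whose axes are the tool frame's). Camera axes: x right, y down, z forward; pixel columns grow to the right and rows downward; lengths in m; the calibration is good to about 2 mm. A picture is of the moment at which its call begins: read the wrist's pose just before it. There is no depth.
- ctrl.close_job(): hands the job in, once; it reports no verdict.
Trained networks look in a picture, given as the dict that the camera call returned (one of the last four; its "shot" number tells which), for a name from the list of things; names that differ only in an ending like _2 or _b are one class to them, and where a whole thing is asked for, a point or a joint stands for the part that bears it (a point fixed in the world has none). Each returns a list of dicts, best first, with "confidence" (0 to 1); they miss things now and then, are a little off and sometimes report something else, mostly with a low value. They report only what shows in the picture. A call takes as long as a camera call. They do not tell look-alikes from the thing itself.
- ctrl.search_frame(picture, label): "centre" ([x, y, z] in m, in world coordinates, good to about 4 mm: the middle of the surface that is visible of it).
- ctrl.outline_of(picture, label): "pixels" (480x640 bool, what is visible of it).
The state is a dict: "clock": time; "joint_pos": joint angles; "qvel": joint speeds; "tau": joint torques, N m; "tool_pos": TCP position; "orientation": TCP orientation; "force": force on the tool from outside, world axes, zero at the start; "moment": the same for the moment, N m; "opening": finger opening in m.
Only numpy, scipy, OpenCV 4.12 (cv2) and the standard library are available. Lean on these libraries where they do the work, as an engineer would, in place of code of your own. Each camera call takes 0.05 s, during which the arm holds its last target. There are 200 camera calls.

## Task

Load the analyser docks: pick out the four box-shaped test cartridges from among the round specimen pots and stand each one, lid up, in the dock whose pocket has its shape and size (large, medium and small square, and the oblong one), right down on the pocket floor. Keep the cartridges upright and set them down rather than dropping them, and leave the round pots where they stand.

Things in the scene. Friction and masses are not known exactly. Their poses are not given: they have to be found in the camera images.
- cartridge_large: loose test cartridge, an upright square plastic box, white with a blue foot and a blue flat lid and a small dark code patch; footprint square 56 x 56 mm, 74 mm tall, straight sides that may be gripped anywhere, about 200 g (may vary by a third). Origin: centre of its underside; z up. It stands upright on the bench, turned anyhow.
- cartridge_medium: loose test cartridge, an upright square plastic box, white with a blue foot and a blue flat lid and a small dark code patch; footprint square 44 x 44 mm, 66 mm tall, straight sides that may be gripped anywhere, about 150 g (may vary by a third). Origin: centre of its underside; z up. It stands upright on the bench, turned anyhow.
- cartridge_small: loose test cartridge, an upright square plastic box, white with a blue foot and a blue flat lid and a small dark code patch; footprint square 32 x 32 mm, 56 mm tall, straight sides that may be gripped anywhere, about 100 g (may vary by a third). Origin: centre of its underside; z up. It stands upright on the bench, turned anyhow.
- cartridge_long: loose test cartridge, an upright oblong plastic box, white with a blue foot and a blue flat lid and a small dark code patch; footprint oblong, 60 mm along its own x by 32 mm along its own y, 62 mm tall, straight sides that may be gripped anywhere, about 140 g (may vary by a third). Origin: centre of its underside; z up. It stands upright on the bench, turned anyhow.
- dock_large: dock for the large cartridge, fixed to the bench: a low grey open-topped tray with a black floor; pocket 68 mm along its own x by 68 mm along its own y (6 mm spare on every side of its cartridge), walls 5 mm thick with their top edge 24 mm above the bench, pocket floor 6 mm above the bench. Origin: centre of its underside, on the bench; z up. Turned up to 0.4 rad either way.
- dock_medium: dock for the medium cartridge, fixed to the bench: a low grey open-topped tray with a black floor; pocket 56 mm along its own x by 56 mm along its own y (6 mm spare on every side of its cartridge), walls 5 mm thick with their top edge 24 mm above the bench, pocket floor 6 mm above the bench. Origin: centre of its underside, on the bench; z up. Turned up to 0.4 rad either way.
- dock_small: dock for the small cartridge, fixed to the bench: a low grey open-topped tray with a black floor; pocket 44 mm along its own x by 44 mm along its own y (6 mm spare on every side of its cartridge), walls 5 mm thick with their top edge 24 mm above the bench, pocket floor 6 mm above the bench. Origin: centre of its underside, on the bench; z up. Turned up to 0.4 rad either way.
- dock_long: dock for the long cartridge, fixed to the bench: a low grey open-topped tray with a black floor; pocket 72 mm along its own x by 44 mm along its own y (6 mm spare on every side of its cartridge), walls 5 mm thick with their top edge 24 mm above the bench, pocket floor 6 mm above the bench. Origin: centre of its underside, on the bench; z up. Turned up to 0.4 rad either way.
- pot_a: loose round specimen pot with a blue screw lid, 46 mm across, 56 mm tall, about 90 g; not to be moved. Origin: centre of its underside; z up.
- pot_b: loose round specimen pot with a blue screw lid, 46 mm across, 56 mm tall, about 90 g; not to be moved. Origin: centre of its underside; z up.
Not all that is in view belongs to the job. Leave any pink look-alike of the cartridge_large alone.

How it is judged (in metres and radians):
At the end, for the whole second after the job is handed in: Each of the four cartridges stands upright (within 0.06 rad) and at rest in its own dock, within 10 mm of the dock's centre and with its underside on the pocket floor (within 3 mm); both pots are within 15 mm of where they were (horizontal distance between cartridge_large and dock_large below 0.01 m and z of cartridge_large in the frame of dock_large between 0.003 and 0.009 m and angle between each of cartridge_large, cartridge_medium, cartridge_small, cartridge_long's own z axis and vertical below 0.06 rad and linear speed of each of cartridge_large, cartridge_medium, cartridge_small, cartridge_long below 0.02 m/s and angular speed of each of cartridge_large, cartridge_medium, cartridge_small, cartridge_long below 0.2 rad/s and horizontal distance between cartridge_medium and dock_medium below 0.01 m and z of cartridge_medium in the frame of dock_medium between 0.003 and 0.009 m and horizontal distance between cartridge_small and dock_small below 0.01 m and z of cartridge_small in the frame of dock_small between 0.003 and 0.009 m and horizontal distance between cartridge_long and dock_long below 0.01 m and z of cartridge_long in the frame of dock_long between 0.003 and 0.009 m and distance of each of pot_a, pot_b from where it was at the start of the episode below 0.015 m); the robot touches nothing.
It fails at once if a cartridge is tipped by more than about 35 degrees (angle between any of cartridge_large, cartridge_medium, cartridge_small, cartridge_long's own z axis and vertical above 0.6 rad).
It fails at once if a cartridge is dropped or thrown: it moves faster than 0.8 m/s (a fall of about 33 mm) without being held ((linear speed of cartridge_large above 0.8 m/s and contact force between the fingers and cartridge_large below 0.2 N) or (linear speed of cartridge_medium above 0.8 m/s and contact force between the fingers and cartridge_medium below 0.2 N) or (linear speed of cartridge_small above 0.8 m/s and contact force between the fingers and cartridge_small below 0.2 N) or (linear speed of cartridge_long above 0.8 m/s and contact force between the fingers and cartridge_long below 0.2 N)).
It fails at once if a round specimen pot is moved by more than 15 mm (distance of any of pot_a, pot_b from where it was at the start of the episode above 0.015 m).
It also fails if it takes over 93 s, if anything falls off the work surface, if the arm or the gripper's body presses on something with over 40 N, if the wrist force passes 120 N, or if a joint passes its speed limit or range.

## Working session

There is one attempt and no reset: what is moved stays moved. The work goes in short steps, Python scripts to look and compute and a tool call to move; the robot and the scene stay as the last step left them, time stands still between calls to the robot, and variables do not carry over. Pictures are saved under pics/ and viewed, about 12 in all and at most 16, crops included, and the job is handed in when it is done.

Besides the shell and the picture viewer there is one more tool, called after "Request:" by a JSON object that holds its "op" and its "data". carry_out: Moves the arm, as the interface text tells. Its arguments: {"type":"object","properties":{"increments":{"type":"array"}},"required":["increments"]}

```bash
ls; mkdir -p pics; python3 - <<'E'
from plant import ctrl
import cv2
o=ctrl.get_obs();print(o['clock'],o['tool_pos'],o['orientation'],o['opening'],ctrl.pinch_z)
a=ctrl.snapshot('top');cv2.imwrite('pics/top.png',a['pixels'])
import numpy as np
R=cv2.Rodrigues(np.array(a['rvec']))[0];print('cam',-R.T@np.array(a['tvec']).ravel(),a['intrinsics'])
for n in ['cartridge_large','cartridge_medium','cartridge_small','cartridge_long','dock_large','dock_medium','dock_small','dock_long','pot_a']:
  print(n,[(np.round(d['centre'],3).tolist(),round(d['confidence'],2)) for d in ctrl.search_frame(a,n)])
b=ctrl.snapshot('scene');cv2.imwrite('pics/scene.png',b['pixels'])
E
```

```text
pics
0.0 [0.29388404 0.60710036 0.22561627] [-1.79991803e+02 -9.72149234e-02 -1.15835312e+02] 0.08789447707456889 0.0188
cam [ 0.4469901  -0.00464439  0.83509708] [[459.84241472   0.         321.84271133]
 [  0.         459.84241472 241.5218532 ]
 [  0.           0.           1.        ]]
cartridge_large [([0.454, -0.167, 0.075], 0.76), ([0.321, -0.188, 0.076], 0.55), ([0.625, -0.06, 0.005], 0.33)]
cartridge_medium [([0.457, 0.313, 0.062], 0.64)]
cartridge_small [([0.474, 0.191, 0.051], 0.72)]
cartridge_long [([0.481, -0.301, 0.064], 0.78), ([0.453, -0.168, 0.071], 0.46)]
dock_large [([0.622, -0.064, 0.006], 0.77)]
dock_medium [([0.629, 0.096, 0.005], 0.8)]
dock_small [([0.645, -0.238, 0.008], 0.95)]
dock_long [([0.617, 0.201, 0.01], 0.7)]
pot_a [([0.452, 0.052, 0.054], 0.73), ([0.455, -0.068, 0.056], 0.65)]
```

View pics/top.png

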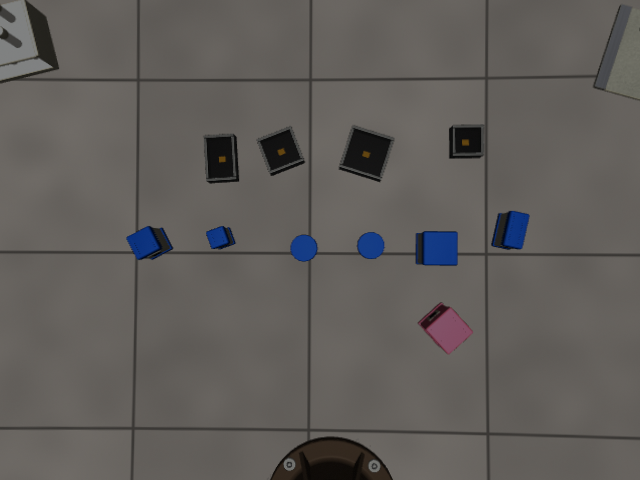

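View pics/scene.png

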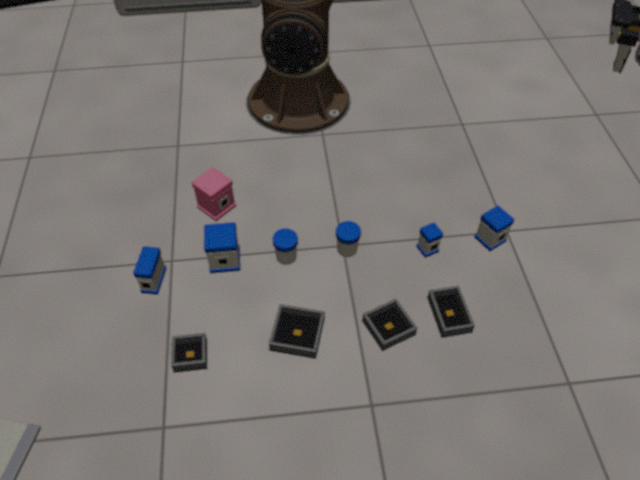

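```bash
cat > fit.py <<'E'
import numpy as np, cv2
from scipy.optimize import minimize
S={'large':(56,56,74),'medium':(44,44,66),'small':(32,32,56),'long':(60,32,62)}
def sil(pic,x,y,th,lx,ly,h):
    c,s=np.cos(th),np.sin(th)
    P=np.array([[x+c*a*lx/2-s*b*ly/2,y+s*a*lx/2+c*b*ly/2,z] for a in(-1,1) for b in(-1,1) for z in(0,h)])
    p=cv2.projectPoints(P,np.array(pic['rvec']),np.array(pic['tvec']),np.array(pic['intrinsics']),np.array(pic['dist']))[0]
    m=np.zeros((480,640),np.uint8)
    cv2.fillConvexPoly(m,np.round(cv2.convexHull(p.astype(np.float32))*16).astype(np.int32),255,cv2.LINE_AA,4)
    return m/255.
def fit(views,dims,guess):
    def f(v):
        t=0
        for pic,mask in views:
            m=sil(pic,v[0],v[1],v[2]/10,*dims); t+=1-np.minimum(m,mask).sum()/np.maximum(m,mask).sum()
        return t/len(views)
    best=None
    for th in np.radians([-75,-60,-45,-30,-15,0,15,30,45,60,75,90]):
        x0=np.array([guess[0],guess[1],th*10])
        if best is None or f(x0)<best[0]: best=(f(x0),x0)
    x0=best[1]
    for d in (.01,.003):
        r=minimize(f,x0,method='Nelder-Mead',options=dict(initial_simplex=x0+np.vstack([np.zeros(3),np.diag([d,d,d*200])]),xatol=1e-4,fatol=1e-5)); x0=r.x
    return x0[0],x0[1],np.degrees(x0[2]/10),1-r.fun
E
python3 - <<'E'
from plant import ctrl
from fit import *
pics=[ctrl.snapshot(n) for n in('top','scene')]
G={'cartridge_large':(.454,-.167),'cartridge_medium':(.457,.313),'cartridge_small':(.474,.191),'cartridge_long':(.481,-.301),'dock_large':(.622,-.064),'dock_medium':(.629,.096),'dock_small':(.645,-.238),'dock_long':(.617,.201)}
for n,g in G.items():
    k,s=n.split('_');d=np.array(S[s])/1000
    if k=='dock': d=np.array([d[0]+.022,d[1]+.022,.024])
    V=[]
    for p in pics:
        q=cv2.projectPoints(np.array([[*g,d[2]/2]]),np.array(p['rvec']),np.array(p['tvec']),np.array(p['intrinsics']),np.array(p['dist']))[0].ravel()
        L=[o['pixels'] for o in ctrl.outline_of(p,n)]
        L=[m for m in L if np.hypot(*(np.argwhere(m).mean(0)[::-1]-q))<15]
        if L: V.append((p,L[0].astype(float)))
    R=[fit(V,d,g)]+[fit([v],d,g) for v in V]
    print(n,*[f'{r[0]*1e3:.1f} {r[1]*1e3:.1f} {r[2]:.1f} iou{r[3]:.2f} |' for r in R])
E
```

```text
cartridge_large 453.2 -176.8 0.4 iou0.90 | 453.5 -175.7 0.2 iou0.93 | 451.2 -179.0 3.3 iou0.91 |
cartridge_medium 459.7 319.1 -58.1 iou0.87 | 460.9 320.2 -69.4 iou0.87 | 458.2 319.0 -52.5 iou0.91 |
cartridge_small 470.8 197.4 -69.5 iou0.82 | 471.1 197.3 -66.7 iou0.87 | 469.3 195.4 -35.9 iou0.83 |
cartridge_long 484.1 -303.4 -7.3 iou0.84 | 484.1 -303.4 -7.3 iou0.84 |
dock_large 621.2 -60.3 -17.3 iou0.93 | 621.8 -58.3 -17.5 iou0.93 | 620.3 -61.5 -16.7 iou0.96 |
dock_medium 626.9 93.3 -69.2 iou0.92 | 627.8 94.6 -68.9 iou0.93 | 626.8 91.4 -69.4 iou0.93 |
dock_small 642.5 -235.2 2.2 iou0.92 | 642.8 -235.0 1.1 iou0.93 | 642.1 -235.9 3.9 iou0.91 |
dock_long 613.3 200.3 4.1 iou0.92 | 613.8 202.0 4.6 iou0.91 | 612.3 200.0 2.8 iou0.94 |
```

```bash
python3 - <<'E'
from fit import *
from plant import ctrl
p=ctrl.snapshot('top');im=p['pixels'].astype(int)
K,D=np.array(p['intrinsics']),np.array(p['dist']);R=cv2.Rodrigues(np.array(p['rvec']))[0];t=np.array(p['tvec']).ravel();C=-R.T@t
def toz(px,z):
    u=cv2.undistortPoints(np.float32(px).reshape(-1,1,2),K,D).reshape(-1,2)
    d=np.c_[u,np.ones(len(u))]@R
    return C[:2]+d[:,:2]*((z-C[2])/d[:,2])[:,None]
m=((im[...,0]>150)&(im[...,2]<90)).astype(np.uint8)
for c in cv2.findContours(m,0,2)[0]:
    if cv2.contourArea(c)<100: continue
    u,v=c.reshape(-1,2).mean(0)
    # nearest-known item by pixel
    s,h=min([('medium',146,242),('small',219,237),('pot',304,247),('pot',371,245),('large',438,248),('long',515,230)],key=lambda a:np.hypot(a[1]-u,a[2]-v))[0],0
    h=S[s][2]/1000 if s in S else .056
    r=cv2.minAreaRect((toz(c.reshape(-1,2),h)*1000).astype(np.float32)); print(s,np.round(r[0],1),'size',np.round(r[1],1),'angle',round(r[2],1))
big=cv2.resize(p['pixels'][110:280,110:550],None,fx=1.8,fy=1.8); cv2.imwrite('pics/b.png',big)
E
cat > lid.py <<'E'
from fit import *
from plant import ctrl
p=ctrl.snapshot('top');im=p['pixels'].astype(int)
K,D=np.array(p['intrinsics']),np.array(p['dist']);R=cv2.Rodrigues(np.array(p['rvec']))[0];t=np.array(p['tvec']).ravel();C=-R.T@t
def toz(px,z):
    u=cv2.undistortPoints(np.float32(px).reshape(-1,1,2),K,D).reshape(-1,2)
    d=np.c_[u,np.ones(len(u))]@R
    return C[:2]+d[:,:2]*((z-C[2])/d[:,2])[:,None]
B=im[...,0]-im[...,2]
ctr={'medium':(144,242),'small':(217,238),'pot':(304,247),'pot2':(371,245),'large':(440,248),'long':(517,230)}
for s,(u0,v0) in ctr.items():
    ref=im[v0,u0]; m=(B>0.75*B[v0,u0]).astype(np.uint8)
    c=[c for c in cv2.findContours(m,0,1)[0] if cv2.pointPolygonTest(c,(u0,v0),False)>=0][0]
    h=S[s][2]/1000 if s in S else .056
    r=cv2.minAreaRect((toz(c.reshape(-1,2),h)*1000).astype(np.float32)); print(s,ref,np.round(r[0],1),'size',np.round(r[1],1),'angle',round(r[2],1))
E
python3 lid.py
```

```text
medium [127  51  13] [460.5 320.4] size [41.7 40.6] angle 27.2
small [130  54  16] [470.6 197.6] size [29.6 29.8] angle 20.7
pot [134  60  21] [453.3  49.4] size [42.4 42.5] angle 0.3
pot2 [134  61  22] [457.2 -64. ] size [42.2 42.1] angle 0.1
large [133  56  17] [ 453.3 -176.1] size [51.9 52.7] angle 90.0
long [127  51  13] [ 484.6 -302.8] size [28.7 57.5] angle 77.6
```

Request:
{"op": "carry_out", "data": {"increments": [[0,0,-8,33,-58,0,0],[0,0,-16,66,-116,-20,0],[0,0,-24,100,-174,-50,0],[0,0,-32,133,-232,-80,0],[0,0,-37.2,155,-270,-100,0],[0,0,-37.2,166,-288,-107,0],[0,0,-37.2,166,-288,-107,0],[0,0,-37.2,166,-288,-107,0]]}}

```text
clock: 2.55
tool_pos: [0.4605, 0.3199, 0.12]
orientation: [180.0, 0.0, -153.0]
force: [-0.6, 0.7, 0.2]
opening: 0.088
```

```bash
python3 - <<'E'
from plant import ctrl
import cv2
print(ctrl.get_obs()['tool_pos'],ctrl.get_obs()['orientation'])
cv2.imwrite('pics/w1.png',ctrl.snapshot('wrist')['pixels'])
E
```

```text
[0.46046059 0.31993141 0.1199858 ] [ 1.79986693e+02  4.65793694e-02 -1.53049253e+02]
```

View pics/w1.png

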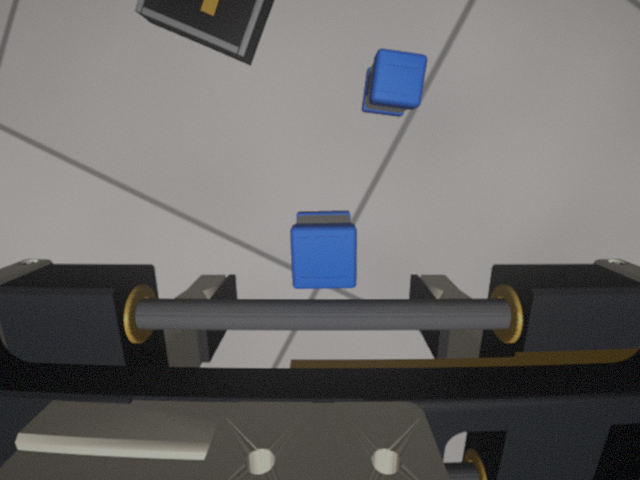

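The wrist view shows the medium lid centred at column 323, between the fingers (237–411) and square to them. I'm going down to grip it.

Request:
{"op": "carry_out", "data": {"increments": [[0,0,0,0,0,-40,0],[0,0,0,0,0,-75,0],[0,0,0,0,0,-92,0],[0,0,0,0,0,-92,0],[0,0,0,0,0,-92,1],[0,0,0,0,0,-92,1],[0,0,0,0,0,-92,1],[0,0,0,0,0,-92,1],[0,0,0,0,0,-92,1],[0,0,0,0,0,-92,1],[0,0,0,0,0,-80,1],[0,0,0,0,0,-55,1],[0,0,0,0,0,-20,1],[0,0,0,0,0,10,1]]}}

```text
clock: 4.35
tool_pos: [0.4601, 0.3195, 0.1313]
orientation: [180.0, 0.0, -153.0]
force: [0.3, 0.5, -1.3]
opening: 0.0441
```

Request:
{"op": "carry_out", "data": {"increments": [[0,0,-1,17,-23,0,1],[0,0,-2,40,-55,0,1],[0,0,-3,67,-90,0,1],[0,0,-4,97,-130,0,1],[0,0,-5,125,-170,0,1],[0,0,-6,150,-203,0,1],[0,0,-6,162,-220,0,1],[0,0,-6,167,-226,0,1],[0,0,-6,167,-226,0,1],[0,0,-6,167,-226,-30,1],[0,0,-6,167,-226,-55,1],[0,0,-6,167,-226,-70,1],[0,0,-6,167,-226,-70,1]]}}

```text
clock: 5.98
tool_pos: [0.6262, 0.094, 0.0587]
orientation: [-180.0, -0.1, -159.0]
force: [-0.3, -0.5, -1.0]
opening: 0.0438
```

```bash
python3 - <<'E'
from plant import ctrl
import cv2
print(ctrl.get_obs()['tool_pos'],ctrl.get_obs()['force'])
cv2.imwrite('pics/w2.png',ctrl.snapshot('wrist')['pixels'])
E
```

```text
[0.62621836 0.09400532 0.05874672] [-0.26669159 -0.47709767 -0.96129463]
```

View pics/w2.png

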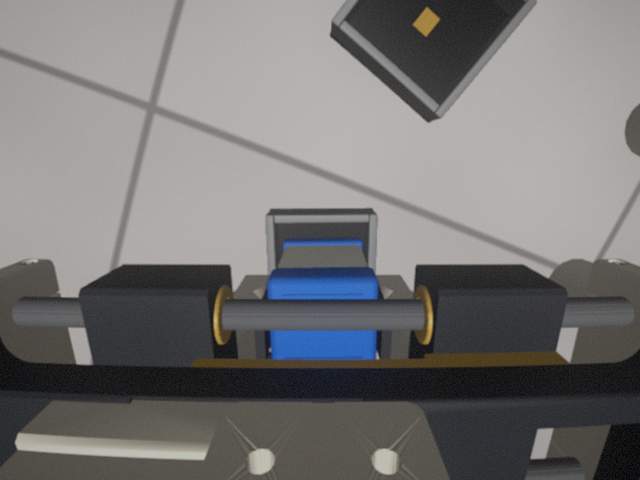

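The foot (columns 283–363) is centred across the pocket (273–369). I'll check the other axis with the calibration.

```bash
cat > wr.py <<'E'
import numpy as np,cv2
from scipy.spatial.transform import Rotation as Ro
from plant import ctrl
def wristpts(pts_z):
    o=ctrl.get_obs();w=ctrl.snapshot('wrist');H=np.array(w['hand_eye'])
    K,D=np.array(w['intrinsics']),np.array(w['dist'])
    r=Ro.from_euler('xyz',o['orientation'],degrees=True).as_matrix()@H[:3,:3]
    c=Ro.from_euler('xyz',o['orientation'],degrees=True).as_matrix()@H[:3,3]+o['tool_pos']
    out=[]
    for u,v,z in pts_z:
        d=r@np.append(cv2.undistortPoints(np.float32([[[u,v]]]),K,D).ravel(),1)
        out.append((c+d*(z-c[2])/d[2])*1000)
    out=np.array(out); T=Ro.from_euler('xyz',o['orientation'],degrees=True).as_matrix()
    return out,(out-np.array(o['tool_pos'])*1000)@T   # world, tool frame (mm)
E
python3 - <<'E'
from wr import *
np.set_printoptions(precision=1,suppress=True)
print(*wristpts([(323,241,.031),(320,222,.024),(320,213,.024),(274,250,.024),(368,250,.024),(284,243,.031),(363,243,.031)]),sep='\n')
E
```

```text
[[633.4  74.6  31. ]
 [638.6  66.1  24. ]
 [640.5  61.1  24. ]
 [658.3  92.1  24. ]
 [605.4  71.8  24. ]
 [654.   83.8  31. ]
 [611.4  67.4  31. ]]
[[  1.  -20.5  28.8]
 [ -0.7 -30.2  35.8]
 [ -0.7 -35.6  35.8]
 [-28.5 -13.1  35.8]
 [ 28.2 -13.1  35.8]
 [-21.5 -19.3  28.8]
 [ 24.2 -19.3  28.8]]
```

Request:
{"op": "carry_out", "data": {"increments": [[0,0,0,1,-2.5,0,1],[0,0,0,1,-2.5,-10,1],[0,0,0,1,-2.5,-18,1],[0,0,0,1,-2.5,-23,1],[0,0,0,1,-2.5,-25,1],[0,0,0,1,-2.5,-25,1]]}}

```text
clock: 6.82
tool_pos: [0.6281, 0.091, 0.0344]
orientation: [-180.0, -0.0, -159.0]
force: [-0.2, -0.8, -3.1]
opening: 0.0443
```

Request:
{"op": "carry_out", "data": {"increments": [[0,0,0,0,0,-1,1],[0,0,0,0,0,-1,1],[0,0,0,0,0,-1,0.3],[0,0,0,0,0,-1,0.1],[0,0,0,0,0,-1,0.1],[0,0,0,0,0,-1,0.1],[0,0,0,0,0,15,0.1],[0,0,0,0,0,45,0],[0,0,0,0,0,90,0],[0,0,0,0,0,90,0]]}}

```text
clock: 8.07
tool_pos: [0.6308, 0.0919, 0.1301]
orientation: [-180.0, 0.5, -159.0]
force: [0.1, 0.3, -0.7]
opening: 0.0877
```

Request:
{"op": "carry_out", "data": {"increments": [[0,0,0,-40,27,0,0],[0,0,0,-85,57,0,0],[0,0,0,-130,87,0,0],[0,0,0,-158,106,0,0],[0,0,0,-158,106,0,0],[0,0,0,-158,106,0,0]]}}

```text
clock: 8.82
tool_pos: [0.4704, 0.1973, 0.125]
orientation: [180.0, 0.0, -159.0]
force: [0.1, -0.3, -0.3]
opening: 0.0877
```

```bash
python3 - <<'E'
from plant import ctrl
import cv2,numpy as np
from lid import *
w=ctrl.snapshot('wrist')['pixels']
t=p['pixels'][100:300,100:560]
cv2.imwrite('pics/w3.png',np.vstack([cv2.resize(w,(460,345)),t]))
E
```

```text
Traceback (most recent call last):
  File "lid.py", line 13, in <module>
    c=[c for c in cv2.findContours(m,0,1)[0] if cv2.pointPolygonTest(c,(u0,v0),False)>=0][0]
      ~~~~~~~~~~~~~~~~~~~~~~~~~~~~~~~~~~~~~~~~~~~~~~~~~~~~~~~~~~~~~~~~~~~~~~~~~~~~~~~~~~~^^^
IndexError: list index out of range
```

```bash
python3 - <<'E'
from plant import ctrl
import cv2,numpy as np
w=ctrl.snapshot('wrist')['pixels'];t=ctrl.snapshot('top')['pixels'][100:300,100:560]
cv2.imwrite('pics/w3.png',np.vstack([cv2.resize(w,(460,345)),t]))
E
```

```text
(no output)
```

View pics/w3.png

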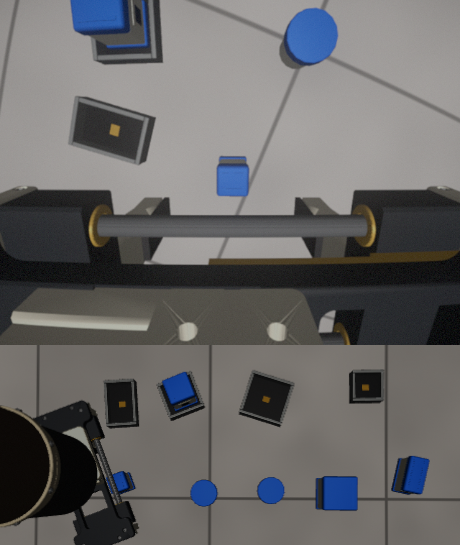

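The medium cartridge stands in its dock. The small one is centred and square between the fingers, so I'll pick it next.

Request:
{"op": "carry_out", "data": {"increments": [[0,0,0,0,0,-45,0],[0,0,0,0,0,-80,0],[0,0,0,0,0,-96,0],[0,0,0,0,0,-96,0],[0,0,0,0,0,-96,1],[0,0,0,0,0,-96,1],[0,0,0,0,0,-96,1],[0,0,0,0,0,-96,1],[0,0,0,0,0,-96,1],[0,0,0,0,0,-96,1],[0,0,0,0,0,-96,1],[0,0,0,0,0,-84,1],[0,0,0,0,0,-55,1],[0,0,0,0,0,-20,1],[0,0,0,0,0,6,1],[0,0,0,0,0,6,1]]}}

```text
clock: 10.98
tool_pos: [0.4712, 0.198, 0.1333]
orientation: [179.9, 0.3, -159.0]
force: [-0.4, -0.3, -2.1]
opening: 0.0317
```

Request:
{"op": "carry_out", "data": {"increments": [[0,0,-1,8,-20,0,1],[0,0,-3,22,-55,0,1],[0,0,-5,38,-95,0,1],[0,0,-7,55,-138,0,1],[0,0,-9,72,-181,0,1],[0,0,-11,90,-225,0,1],[0,0,-13,107,-268,0,1],[0,0,-15,124,-311,0,1],[0,0,-17,141,-354,0,1],[0,0,-19,156,-390,0,1],[0,0,-19,167,-417,0,1],[0,0,-19,172,-430,0,1],[0,0,-19,173,-433,0,1],[0,0,-19,173,-433,0,1],[0,0,-19,173,-433,-30,1],[0,0,-19,173,-433,-55,1],[0,0,-19,173,-433,-70,1],[0,0,-19,173,-433,-70,1],[0,0,-19,173,-433,-70,1]]}}

```text
clock: 13.35
tool_pos: [0.6439, -0.2358, 0.0617]
orientation: [-180.0, 0.1, -178.0]
force: [0.3, 0.1, -0.5]
opening: 0.0322
```

```bash
python3 - <<'E'
from plant import ctrl
import cv2
print(ctrl.get_obs()['tool_pos'],ctrl.get_obs()['force'])
cv2.imwrite('pics/w4.png',ctrl.snapshot('wrist')['pixels'][150:])
E
```

```text
[ 0.64385028 -0.23583508  0.06168855] [ 0.32173356  0.09791882 -0.54888749]
```

View pics/w4.png

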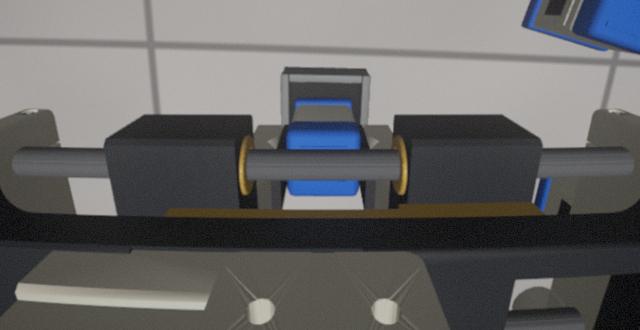

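```bash
python3 - <<'E'
from wr import *
np.set_printoptions(precision=1,suppress=True)
print(*wristpts([(324,250,.034),(325,230,.024),(325,220,.024),(289,255,.024),(363,255,.024),(295,253,.034),(353,253,.034)]),sep='\n')
E
```

```text
[[ 643.4 -251.6   34. ]
 [ 643.1 -261.2   24. ]
 [ 643.3 -267.3   24. ]
 [ 664.5 -244.7   24. ]
 [ 619.3 -246.3   24. ]
 [ 660.1 -249.2   34. ]
 [ 626.5 -250.3   34. ]]
[[  1.2 -15.6  27.9]
 [  1.8 -25.2  37.9]
 [  1.8 -31.3  37.9]
 [-20.2  -9.5  37.9]
 [ 25.1  -9.5  37.8]
 [-15.6 -13.8  27.9]
 [ 18.  -13.8  27.8]]
```

Request:
{"op": "carry_out", "data": {"increments": [[0,0,0,-1,-3.5,0,1],[0,0,0,-1,-3.5,-10,1],[0,0,0,-1,-3.5,-18,1],[0,0,0,-1,-3.5,-23,1],[0,0,0,-1,-3.5,-26,1],[0,0,0,-1,-3.5,-26,1],[0,0,0,-1,-3.5,-26,1]]}}

```text
clock: 14.32
tool_pos: [0.6421, -0.2394, 0.0347]
orientation: [-180.0, 0.0, -178.0]
force: [-0.2, 0.3, 0.5]
opening: 0.0318
```

Request:
{"op": "carry_out", "data": {"increments": [[0,0,0,0,0,-1,1],[0,0,0,0,0,-1,1],[0,0,0,0,0,-1,0.5],[0,0,0,0,0,-1,0.2],[0,0,0,0,0,-1,0.2],[0,0,0,0,0,-1,0.2],[0,0,0,0,0,15,0.2],[0,0,0,0,0,45,0],[0,0,0,0,0,90,0],[0,0,0,0,0,90,0],[0,0,0,0,0,90,0]]}}

```text
clock: 15.7
tool_pos: [0.6422, -0.2394, 0.1256]
orientation: [180.0, 0.1, -178.0]
force: [-0.6, -0.5, 0.3]
opening: 0.087
```

Request:
{"op": "carry_out", "data": {"increments": [[0,0,-1,-45,15,0,0],[0,0,-2,-95,31,0,0],[0,0,-2,-145,48,0,0],[0,0,-2,-180,60,0,0],[0,0,-2,-189,62.5,0,0],[0,0,-2,-189,62.5,0,0],[0,0,-2,-189,62.5,0,0]]}}

```text
clock: 16.58
tool_pos: [0.4541, -0.1772, 0.1245]
orientation: [-180.0, 0.0, 180.0]
force: [0.1, 0.7, 0.1]
opening: 0.0874
```

```bash
python3 - <<'E'
from plant import ctrl
import cv2,numpy as np
w=ctrl.snapshot('wrist')['pixels'];t=ctrl.snapshot('top')['pixels'][100:300,100:560]
cv2.imwrite('pics/w5.png',np.vstack([cv2.resize(w,(460,345)),t]))
E
```

```text
(no output)
```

View pics/w5.png

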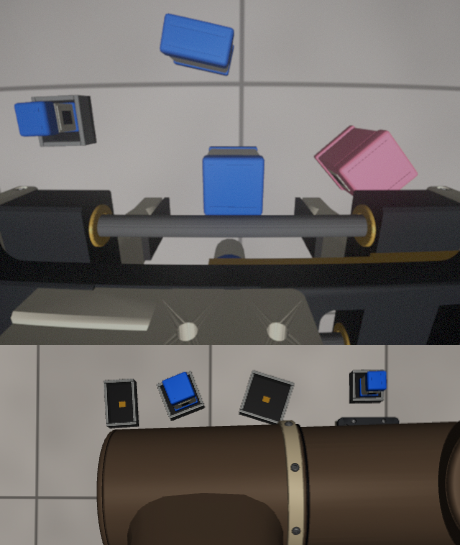

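The large cartridge is centred and square between the fingers, with the pink look-alike and pots clear. Picking it.

Request:
{"op": "carry_out", "data": {"increments": [[0,0,0,0,0,-40,0],[0,0,0,0,0,-75,0],[0,0,0,0,0,-93,0],[0,0,0,0,0,-93,0],[0,0,0,0,0,-93,1],[0,0,0,0,0,-93,1],[0,0,0,0,0,-93,1],[0,0,0,0,0,-93,1],[0,0,0,0,0,-93,1],[0,0,0,0,0,-93,1],[0,0,0,0,0,-81,1],[0,0,0,0,0,-55,1],[0,0,0,0,0,-20,1],[0,0,0,0,0,7,1],[0,0,0,0,0,7,1]]}}

```text
clock: 18.55
tool_pos: [0.4544, -0.177, 0.1341]
orientation: [-180.0, 0.3, 180.0]
force: [0.5, 0.3, -1.9]
opening: 0.0558
```

Request:
{"op": "carry_out", "data": {"increments": [[0,0,-2,15,10,0,1],[0,0,-4,40,27,0,1],[0,0,-7,68,46,0,1],[0,0,-10,96,65,0,1],[0,0,-13,124,84,0,1],[0,0,-16,150,102,0,1],[0,0,-17.3,163,111,0,1],[0,0,-17.3,168,114.5,0,1],[0,0,-17.3,168,114.5,0,1],[0,0,-17.3,168,114.5,-30,1],[0,0,-17.3,168,114.5,-54,1],[0,0,-17.3,168,114.5,-66,1],[0,0,-17.3,168,114.5,-66,1],[0,0,-17.3,168,114.5,-66,1]]}}

```text
clock: 20.3
tool_pos: [0.6217, -0.0626, 0.0667]
orientation: [180.0, 0.1, 162.7]
force: [0.1, 0.1, -0.8]
opening: 0.0558
```

```bash
python3 - <<'E'
from plant import ctrl
import cv2
print(ctrl.get_obs()['tool_pos'],ctrl.get_obs()['force'])
cv2.imwrite('pics/w6.png',ctrl.snapshot('wrist')['pixels'][150:])
E
```

```text
[ 0.62170199 -0.06257429  0.06665076] [ 0.12182408  0.0785936  -0.83674537]
```

View pics/w6.png

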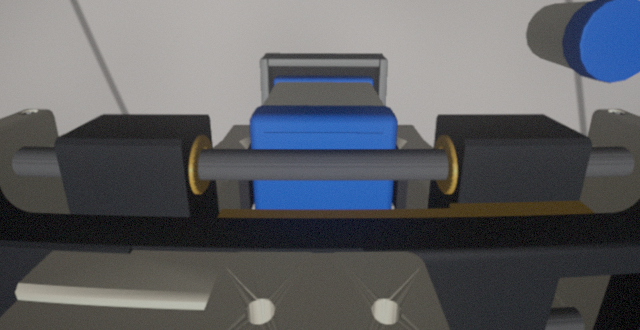

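```bash
python3 - <<'E'
from wr import *
np.set_printoptions(precision=1,suppress=True)
print(*wristpts([(324,228,.0367),(325,216,.024),(325,206,.024),(268,230,.024),(380,230,.024),(273,232,.0367),(374,232,.0367)]),sep='\n')
E
```

```text
[[612.8 -89.2  36.7]
 [610.8 -93.5  24. ]
 [609.  -99.3  24. ]
 [646.9 -95.6  24. ]
 [581.1 -75.1  24. ]
 [641.6 -95.7  36.7]
 [586.  -78.4  36.7]]
[[  0.7 -28.2  30. ]
 [  1.3 -32.9  42.7]
 [  1.3 -39.   42.7]
 [-33.7 -24.1  42.8]
 [ 35.2 -24.2  42.7]
 [-28.8 -25.8  30.1]
 [ 29.5 -25.8  30. ]]
```

Request:
{"op": "carry_out", "data": {"increments": [[0,0,0,0,0,-10,1],[0,0,0,0,0,-18,1],[0,0,0,0,0,-24,1],[0,0,0,0,0,-28,1],[0,0,0,0,0,-28,1],[0,0,0,0,0,-28,1],[0,0,0,0,0,-28,1]]}}

```text
clock: 21.28
tool_pos: [0.6208, -0.0625, 0.0381]
orientation: [-180.0, -0.0, 162.7]
force: [-3.7, 0.5, 6.7]
opening: 0.0561
```

Request:
{"op": "carry_out", "data": {"increments": [[0,0,0,0,0,0,0.2],[0,0,0,0,0,0,0.1],[0,0,0,0,0,0,0],[0,0,0,0,0,0,0],[0,0,0,0,0,0,0],[0,0,0,0,0,15,0],[0,0,0,0,0,45,0],[0,0,0,0,0,88,0],[0,0,0,0,0,88,0],[0,0,0,0,0,88,0]]}}

```text
clock: 22.52
tool_pos: [0.6211, -0.0624, 0.1263]
orientation: [180.0, 0.0, 162.7]
force: [0.6, -0.7, -0.7]
opening: 0.0878
```

Request:
{"op": "carry_out", "data": {"increments": [[0,0,2,-25,-43,0,0],[0,0,4,-50,-88,0,0],[0,0,4.9,-75,-132,0,0],[0,0,4.9,-100,-176,0,0],[0,0,4.9,-125,-220,0,0],[0,0,4.9,-137,-241,0,0],[0,0,4.9,-137,-241,0,0],[0,0,4.9,-137,-241,0,0]]}}

```text
clock: 23.52
tool_pos: [0.484, -0.3032, 0.1251]
orientation: [180.0, -0.1, 167.6]
force: [0.6, -0.1, -0.1]
opening: 0.0874
```

```bash
python3 - <<'E'
from plant import ctrl
import cv2,numpy as np
w=ctrl.snapshot('wrist')['pixels'];t=ctrl.snapshot('top')['pixels'][100:300,100:560]
cv2.imwrite('pics/w7.png',np.vstack([cv2.resize(w,(460,345)),t]))
E
```

```text
(no output)
```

View pics/w7.png

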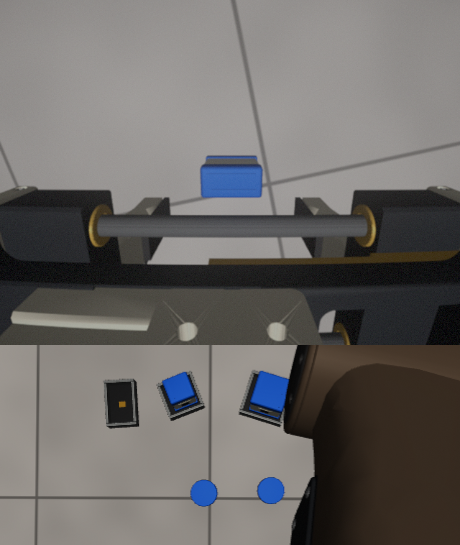

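The long cartridge is centred and square, and medium and large are seated in their docks. Picking it.

Request:
{"op": "carry_out", "data": {"increments": [[0,0,0,0,0,-45,0],[0,0,0,0,0,-80,0],[0,0,0,0,0,-96,0],[0,0,0,0,0,-96,0],[0,0,0,0,0,-96,1],[0,0,0,0,0,-96,1],[0,0,0,0,0,-96,1],[0,0,0,0,0,-96,1],[0,0,0,0,0,-96,1],[0,0,0,0,0,-96,1]]}}

```text
clock: 24.88
tool_pos: [0.4845, -0.3036, 0.0303]
orientation: [-180.0, 0.1, 167.6]
force: [-0.5, 1.8, 7.0]
opening: 0.0599
```

Request:
{"op": "carry_out", "data": {"increments": [[0,0,0,0,0,12,1],[0,0,0,0,0,40,1],[0,0,0,0,0,75,1],[0,0,0,0,0,106,1],[0,0,1,5,20,106,1],[0,0,2,14,55,106,1],[0,0,4,25,97,106,1],[0,0,6,36,140,106,1],[0,0,8,47,183,106,1],[0,0,9,58,226,106,1],[0,0,10,69,269,106,1],[0,0,12,80,312,106,1],[0,0,14,91,355,106,1],[0,0,15,102,398,106,1],[0,0,16.4,113,440,106,1],[0,0,16.4,122,475,106,1],[0,0,16.4,128,496,106,1],[0,0,16.4,129,501.5,106,1],[0,0,16.4,129,501.5,106,1]]}}

```text
clock: 27.25
tool_pos: [0.6128, 0.1976, 0.1355]
orientation: [-180.0, -0.0, -176.0]
force: [-0.3, -0.8, -1.4]
opening: 0.0599
```

Request:
{"op": "carry_out", "data": {"increments": [[0,0,0,0,0,-30,1],[0,0,0,0,0,-55,1],[0,0,0,0,0,-70,1],[0,0,0,0,0,-70,1],[0,0,0,0,0,-70,1]]}}

```text
clock: 27.88
tool_pos: [0.6138, 0.198, 0.0666]
orientation: [180.0, 0.1, -176.0]
force: [0.2, 1.1, -1.2]
opening: 0.0597
```

```bash
python3 - <<'E'
from plant import ctrl
import cv2
print(ctrl.get_obs()['tool_pos'],ctrl.get_obs()['force'])
cv2.imwrite('pics/w8.png',ctrl.snapshot('wrist')['pixels'][150:])
E
```

```text
[0.61375896 0.19804439 0.06658703] [ 0.22114898  1.10409778 -1.18014925]
```

View pics/w8.png

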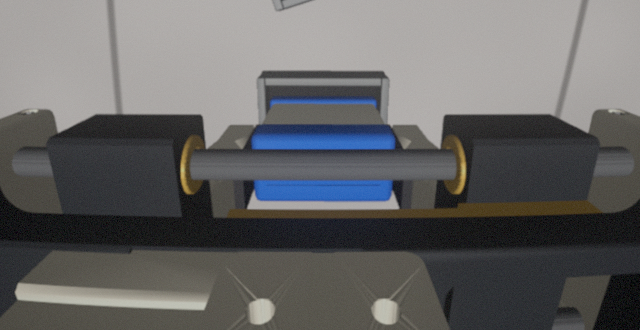

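```bash
python3 - <<'E'
from wr import *
np.set_printoptions(precision=1,suppress=True)
print(*wristpts([(324,249,.0366),(325,233,.024),(325,223,.024),(265,240,.024),(382,240,.024),(268,251,.0366),(378,251,.0366)])[1:],sep='\n')
E
```

```text
[[  1.2 -15.5  30.2]
 [  1.9 -22.2  42.7]
 [  1.9 -28.4  42.7]
 [-35.3 -17.7  42.8]
 [ 37.3 -17.7  42.7]
 [-31.6 -14.3  30.2]
 [ 32.9 -14.3  30.1]]
```

Request:
{"op": "carry_out", "data": {"increments": [[0,0,0,0,-1,-10,1],[0,0,0,0,-1,-20,1],[0,0,0,0,-1,-26,1],[0,0,0,0,-1,-29,1],[0,0,0,0,-1,-30,1],[0,0,0,0,-1,-30,1]]}}

```text
clock: 28.72
tool_pos: [0.6127, 0.1968, 0.0364]
orientation: [-180.0, -0.0, -176.0]
force: [-4.6, -1.9, 7.8]
opening: 0.0598
```

Floor contact (+8 N). I'll release, retreat clear of the camera and check.

Request:
{"op": "carry_out", "data": {"increments": [[0,0,0,0,0,0,0.15],[0,0,0,0,0,0,0],[0,0,0,0,0,0,0],[0,0,0,0,0,0,0],[0,0,0,0,0,0,0],[0,0,0,0,0,15,0],[0,0,0,0,0,45,0],[0,0,0,0,0,100,0],[0,0,0,0,0,160,0],[0,0,0,-40,50,190,0],[0,0,0,-80,100,190,0],[0,0,0,-120,150,190,0],[0,0,0,-160,200,190,0],[0,0,0,-200,250,190,0],[0,0,0,-240,300,190,0],[0,0,0,-280,350,190,0],[0,0,0,-300,400,190,0],[0,0,0,-300,400,190,0],[0,0,0,-300,400,190,0]]}}

```text
clock: 31.1
tool_pos: [0.3127, 0.5972, 0.2259]
orientation: [-180.0, 0.0, -176.0]
force: [0.2, -0.1, -0.5]
opening: 0.0879
```

```bash
python3 - <<'E'
from plant import ctrl
from fit import *
p=ctrl.snapshot('top');s=ctrl.snapshot('scene')
a=cv2.resize(p['pixels'][100:290,110:530],None,fx=1.5,fy=1.5);b=cv2.resize(s['pixels'][200:390,130:550],None,fx=1.5,fy=1.5)
cv2.imwrite('pics/end.png',np.vstack([a,b]))
print(ctrl.get_obs()['tool_pos'])
# lid positions at seated height, same method as before
im=p['pixels'].astype(int);K,D=np.array(p['intrinsics']),np.array(p['dist']);R=cv2.Rodrigues(np.array(p['rvec']))[0];C=-R.T@np.array(p['tvec']).ravel()
B=im[...,0]-im[...,2]
dock={'large':(621.2,-60.3),'medium':(626.9,93.3),'small':(642.5,-235.2),'long':(613.3,200.3)}
def toz(px,z):
    u=cv2.undistortPoints(np.float32(px).reshape(-1,1,2),K,D).reshape(-1,2);d=np.c_[u,np.ones(len(u))]@R
    return C[:2]+d[:,:2]*((z-C[2])/d[:,2])[:,None]
for c in cv2.findContours((B>85).astype(np.uint8),0,1)[0]:
    if cv2.contourArea(c)<150: continue
    X=toz(c.reshape(-1,2),.056)*1000; m=X.mean(0)
    k=min(dock,key=lambda k:np.hypot(*(m-dock[k])))
    if np.hypot(*(m-dock[k]))<40: X=toz(c.reshape(-1,2),S[k][2]/1000+.006)*1000
    else: k='pot?'
    r=cv2.minAreaRect(X.astype(np.float32));print(k,np.round(r[0],1),np.round(r[1],1),round(r[2],1),dock.get(k))
E
```

```text
[0.31368065 0.5960951  0.22616772]
pot? [453.3  49.4] [42.4 42.5] 0.3 None
pot? [457.2 -64. ] [42.2 42.1] 0.1 None
long [613.  196.9] [56.8 29.5] 3.7 (613.3, 200.3)
small [ 641.7 -238.7] [28.1 26.7] 89.6 (642.5, -235.2)
medium [628.6  91.6] [41.1 40.9] 21.7 (626.9, 93.3)
large [620.8 -62. ] [53.  53.1] 72.3 (621.2, -60.3)
```

View pics/end.png

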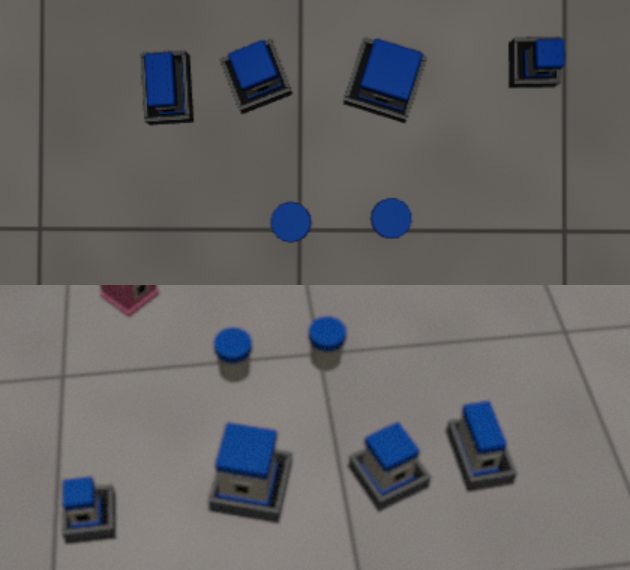

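```bash
python3 -c "
from plant import ctrl
print(ctrl.close_job())"
```

```text
the job is handed in; nothing more can be done
None
```

All four cartridges are standing lid up in their matching docks, and I handed the job in at about 31 s of the 93 s allowed. No verdict was reported.

- **Placing:** each cartridge was gripped, carried upright, lined up over its pocket with the wrist camera and lowered rather than dropped. The large and long ones showed floor contact before release (about 7–8 N). The medium and small ones showed no clear contact force. They were lowered to the floor height worked out from the grip and then released.
- **Final check, top camera:** lid centres are 2–4 mm from the dock centres I first fitted (large 1.8, medium 2.4, long 3.4, small 3.6 mm). The wrist camera had put the medium and small pockets about 3–4 mm to the −y side of those fits. I trusted it, so part of this offset is probably in the fits, not the placing.
- **Pots and pink look-alike:** the pots were measured at exactly the same positions as at the start. I did not handle the look-alike. The gripper was open and well clear of everything at the end.
- **Not measured directly:** seating height and tilt were judged only from the final pictures, where all four look upright and fully down in their pockets.

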